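# Move the seasoning samples from the carrier into the rack, keeping their order

### The arm

A 6-joint arm with a two-finger parallel gripper is mounted at the origin on the work surface. World frame = base frame: x ahead of the robot, y to its left, z up, the work surface at z = 0. Lengths are in mm, angles in rad, forces in N, time in s.
With the tool pointing down it reaches from about 350 to 725 mm from the base axis. Payload 4.3 kg.
Tool frame: the origin (TCP) lies between the finger pads; the fingertips stand 11 mm ahead of it and the grasp point (between the pads) lies 8 mm behind it (tip_reach is the distance from the TCP to the fingertips, in mm); z points along the fingers, y is the line along which they close (so a half turn about z gives the same grasp; the last joint's range is limited). The gripper opens to 85 mm and grips with 20 to 120 N. Pads are 22 mm wide; open, the fingers measure 114 mm over their backs; the gripper's body (76 mm by 85 mm) begins 54 mm behind the grasp point. The pads swing forward as they close: fully open they stand 13 mm farther back than shut.
Start: joints at [1.116, 0.377, 0.081, 1.274, 0, 1.46], TCP at [194.363, 541.192, 242.329] pointing down, gripper open.
Joint ranges: [-2.72, 2.72], [-0.84, 1.66], [-1.02, 1.22], [-1.77, 2.12], [-1.37, 1.28], [-3.14, 3.14]. Speed limits (rad/s): [2.57, 2.57, 3.14, 3.14, 3.14, 3.14].

### API

Orientations are given as a unit quaternion [x, y, z, w].
In Python, from rig import get_state, grab_frame, get_calibration, sign_off, tip_reach gives the robot as it stands.
- The arm moves only by the shell command python3 -m handwheel 'ROWS' [FORCE]. ROWS is JSON, one flat list of numbers, 7 for each row, row after row: the shift along the tool's x, y, z in units of 0.03 m (1.0 is 0.03 m), then the turn, a rotation vector about the tool's x, y, z in units of 0.08 rad (1.0 is 0.08 rad), then the opening, from -1 (shut) to 1 (fully open). In form: [x, y, z, ax, ay, az, grip, x, y, z, ax, ay, az, grip, ...]. A call has 1 to 20 rows; each row shifts and turns the commanded pose from where the row before left it, along the tool's axes as they then stand; what a row does not reach is not made up. A row lasts 1/10 s, in which the tool goes at most 50 mm and 8.59 degrees, less where a joint would pass 70% of its speed; a pose out of reach is approached as far as the arm can. A call with a number of a shift or a turn outside -1 to 1 is refused whole. A call with a gripper value outside its range is refused whole. The fingers move at their own pace and stop on an object; FORCE is the grip in N (left out, the last holds). Time passes only in rows, so rows that do not move let the fingers close. It gives the time, the measured TCP pose, the force, the opening and the grip force at its end, in the units of the state.
- get_state(): the state, without advancing time (a new reading comes with each control period).
- grab_frame(name): name is "scene" or "side" or "wrist"; returns (picture, depth): 400x640x3 uint8, red, green, blue; 400x640 float32, mm along the optical axis (not along the pixel's ray), 0 where there is no reading.
- get_calibration(name): a dict with "vfov" (degrees; the focal length in pixels is half the picture's height over the tangent of half this angle, whatever the lens; pixels are square), "cx", "cy" (the principal point, pixels), "T" (4x4, takes a point from camera to world coordinates); the wrist camera has in their place "mount" (4x4, takes a point from camera to tool coordinates, whose origin is the TCP and whose axes are the flange's). Camera axes: x right, y up, looking along -z (the intrinsics and any distortion apply to the point x, -y, -z); pixel columns grow to the right and rows downward; lengths in mm; the calibration is good to about 2 mm. A picture is of the moment at which its call begins: read the wrist's pose just before it. get_calibration takes no time and is no camera call.
- sign_off(): hands the job in; it is judged then, once.
The state is a dict: "time": time; "qpos": joint angles; "joint_vel": joint speeds; "effort": joint torques, N m; "tool_pos": TCP position; "tcp_rot": TCP orientation; "wrist_force": force on the tool from outside, world axes, zero at the start; "torque": the same for the moment, N m; "width": finger opening in mm; "grasp_force": force on a finger pad.
Only numpy, scipy, OpenCV 4.12 (cv2) and the standard library are available. Lean on these libraries where they do the work, as an engineer would, in place of code of your own. Each camera call takes 0.05 s, during which the arm holds its last target. There are 200 camera calls.

### The job

Move the four seasoning samples (jar, can, tin and bottle) from the white carrier into the wooden rack, one to a pocket, keeping their order as counted from the pull handles: the sample nearest the carrier's handle goes into the pocket nearest the rack's handle, and so on to the far end. Keep them upright and set each one down gently, standing flat on the floor of its pocket.

Things in the scene. Friction and masses are not known exactly. Their poses are not given: they have to be found in the camera images.
- jar_mid (a point): white ceramic jar, round, 48 mm diameter up to 60 mm, with a black screw cap 45 mm diameter on top (cap from 66 mm up); 82 mm high, about 220 g. Its z axis points up; the point lies on its upright axis, half-way up.
- can_mid (a point): short plain aluminium can with a paper band, round, 46 mm diameter, 66 mm high, about 180 g. Its z axis points up; the point lies on its upright axis, half-way up.
- tin_mid (a point): square plain bright metal tin, 44 x 44 mm and 66 mm high, with a small round cap (30 mm diameter, 8 mm high) on top: 74 mm over all, about 200 g. Its z axis points up; the point lies on its upright axis, half-way up. Its x and y axes are square to its sides.
- bottle_mid (a point): small amber glass bottle, round, 44 mm diameter up to 58 mm, then narrowing to a 22 mm neck at 72 mm, with a white cap 25 mm diameter; 90 mm high, about 210 g. Its z axis points up; the point lies on its upright axis, half-way up.
- carrier: white plastic carrier board, 84 mm (x) by 316 mm (y), 12 mm thick, fixed to the table. Origin at the centre of its underside, on the table. A flat D-shaped pull handle of dark bar lies low (15 mm high) at its +y end and reaches 39 mm beyond the board. The four grey plates lie along its y axis, at x = 0 and y = -114, -38, +38, +114 mm.
- rack: wooden rack, 84 mm (x) by 316 mm (y), 20 mm high, fixed to the table. Origin at the centre of its underside, on the table. Four square pockets 62 x 62 mm, open above, lie along its y axis, centres at x = 0 and y = -114, -38, +38, +114 mm; the pocket floors are 8 mm above the table and their walls 12 mm high. A flat D-shaped pull handle of dark bar lies low (15 mm high) at its -y end and reaches 39 mm beyond the wood.
- plate1: the plain dark grey plastic plate, 66 x 66 x 4 mm, fixed on the carrier, on which the jar stands at the start (within about 5 mm of its centre). Origin at the centre of its underside, 12 mm above the table; its top is 16 mm above the table. It may be any of the carrier's four places.
- plate2: the plain dark grey plastic plate, 66 x 66 x 4 mm, fixed on the carrier, on which the can stands at the start (within about 5 mm of its centre). Origin at the centre of its underside, 12 mm above the table; its top is 16 mm above the table. It may be any of the carrier's four places.
- plate3: the plain dark grey plastic plate, 66 x 66 x 4 mm, fixed on the carrier, on which the tin stands at the start (within about 5 mm of its centre). Origin at the centre of its underside, 12 mm above the table; its top is 16 mm above the table. It may be any of the carrier's four places.
- plate4: the plain dark grey plastic plate, 66 x 66 x 4 mm, fixed on the carrier, on which the bottle stands at the start (within about 5 mm of its centre). Origin at the centre of its underside, 12 mm above the table; its top is 16 mm above the table. It may be any of the carrier's four places.
Mind the look-alikes: they are no part of the job. Leave any purple or yellow look-alike of the part that bears tin_mid alone.

How it is judged:
By the outcome, as a careful person would: the job done as asked, in the order asked, and still so for the second after the job is handed in, with the robot touching nothing.
It also fails if it takes over 99 s, if anything falls off the work surface, if the arm or the gripper's body presses on something with over 40 N, if the wrist force passes 120 N, or if a joint passes its speed limit or range.

## Working session

There is one attempt and no reset: what is moved stays moved. The work goes in short steps, Python scripts to look and compute and a shell command to move; the robot and the scene stay as the last step left them, time stands still between calls to the robot, and variables do not carry over. Pictures are saved under pics/ and viewed, at most 14 in all, crops included, and the job is handed in when it is done.

```bash
mkdir -p pics; ls
python3 - <<'E'
from rig import *
import cv2,numpy as np
np.set_printoptions(precision=4,suppress=True)
print(get_state())
for n in("scene","side","wrist"):
    print(n,get_calibration(n))
for n in("scene","side"):
    p,d=grab_frame(n); cv2.imwrite(f"pics/{n}0.png",p[:,:,::-1]); np.save(f"{n}0.npy",d); print(n,(d>0).mean())
E
```

```text
pics
{'time': 0.0, 'qpos': array([ 1.1157,  0.3781,  0.0796,  1.2744, -0.    ,  1.4605]), 'joint_vel': array([-0.0004, -0.0007, -0.0008,  0.0005, -0.    , -0.0001]), 'effort': array([ -0.0011, -46.3602,  26.9875,   0.0206,  -0.0003,   0.    ]), 'tool_pos': array([194.076 , 540.5736, 241.3595]), 'tcp_rot': array([ 0.1715,  0.9852, -0.001 , -0.0003]), 'wrist_force': array([ 0.1776, -0.7151, -0.3284]), 'torque': array([-0.0087, -0.0319, -0.0368]), 'grasp_force': 0.0, 'width': 85.1885472221023}
scene {'vfov': 53.3606267675581, 'cx': 318.7309398420629, 'cy': 196.6088495413497, 'T': array([[   0.7224,   -0.4813,    0.4965, 1052.9723],
       [   0.6912,    0.4792,   -0.541 , -532.705 ],
       [   0.0225,    0.734 ,    0.6788,  653.2366],
       [   0.    ,    0.    ,    0.    ,    1.    ]])}
side {'vfov': 53.93082457375088, 'cx': 316.2722346682366, 'cy': 197.7910418695021, 'T': array([[ -0.815 ,   0.4336,  -0.3843, 306.0259],
       [ -0.5794,  -0.6172,   0.5323, 377.8716],
       [ -0.0064,   0.6565,   0.7543, 683.9367],
       [  0.    ,   0.    ,   0.    ,   1.    ]])}
wrist {'vfov': 60.49104713973519, 'cx': 323.0543300685735, 'cy': 201.76864992394337, 'mount': array([[  -0.    ,    0.9612,    0.2758,   70.6195],
       [   1.    ,   -0.0001,    0.0006,    0.4181],
       [   0.0006,    0.2758,   -0.9612, -131.738 ],
       [   0.    ,    0.    ,    0.    ,    1.    ]])}
scene 0.99579296875
side 0.9960234375
```

View pics/scene0.png

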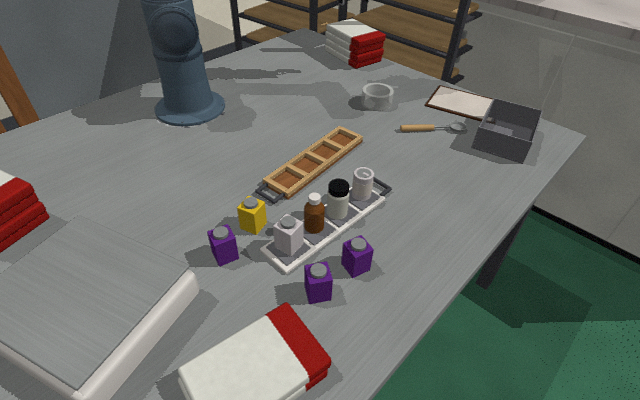

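View pics/side0.png

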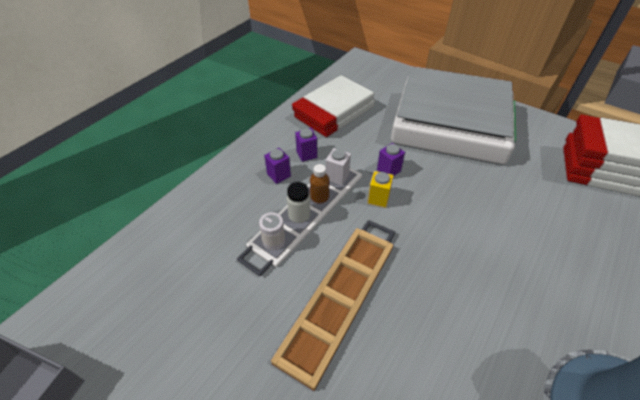

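The scene view shows the carrier samples, from the carrier handle (≈380,187) outward: can (362,185), jar (338,200), bottle (314,215), plain bright tin (288,235). The rack (313,160) has its handle at (268,190), the opposite end. The yellow box (252,215) and three purple ones (223,245), (357,256), (318,282) are look-alikes standing off the carrier. The side view agrees. Next I'll build an orthographic cloud.

```bash
cat > h.py <<'E'
import numpy as np,cv2
from rig import *
from scipy.spatial.transform import Rotation as R
np.set_printoptions(precision=2,suppress=True)
def camT(n):
    c=get_calibration(n)
    if "T" in c: return c,c["T"]
    s=get_state();T=np.eye(4);T[:3,:3]=R.from_quat(s["tcp_rot"]).as_matrix();T[:3,3]=s["tool_pos"]
    return c,T@c["mount"]
def cloud(n,d=None):
    c,T=camT(n)
    p=None
    if d is None: p,d=grab_frame(n)
    f=200/np.tan(np.radians(c["vfov"])/2)
    v,u=np.mgrid[:400,:640]
    P=np.stack([(u-c["cx"])/f*d,-(v-c["cy"])/f*d,-d],-1)@T[:3,:3].T+T[:3,3]
    P[d==0]=np.nan
    return P,p
E
cat > m.py <<'E'
from h import *
tot=[]
for n in("scene","side"):
    P=cloud(n,np.load(n+"0.npy"))[0]; p=cv2.imread(f"pics/{n}0.png")
    ks=dict(can=(362,185),jar=(338,200),bot=(314,215),tin=(288,235),hC=(385,189),rack=(313,160)) if n=="scene" else dict(can=(272,232),jar=(298,203),bot=(319,186),tin=(337,167),hC=(255,262),rack=(327,308))
    for k,(u,v) in ks.items(): print(n,k,P[v,u])
    Q=np.concatenate([P.reshape(-1,3),p.reshape(-1,3)],1); tot.append(Q[np.isfinite(Q[:,0])])
    t=tot[-1]; m=(abs(t[:,2])<8)&(t[:,0]>150)&(t[:,0]<700)&(abs(t[:,1])<500);print(n,"table z",np.median(t[m,2]))
# ortho: 1px=1mm, x 150..750 up, y 500..-300
for i,t in enumerate(tot):
    o=np.zeros((600,800,3),np.uint8); z=t[np.argsort(t[:,2])]
    u=(500-z[:,1]).astype(int);v=(750-z[:,0]).astype(int);k=(u>=0)&(u<800)&(v>=0)&(v<600)&(z[:,2]<150)
    for a in(0,1):
        for b in(0,1): o[np.clip(v[k]+a,0,599),np.clip(u[k]+b,0,799)]=z[k,3:]
    cv2.imwrite(f"pics/ortho{i}.png",o)
E
python3 m.py
```

```text
scene can [665.44  32.5   65.73]
scene jar [666.26 -50.53  75.02]
scene bot [ 659.13 -116.21   71.68]
scene tin [ 666.08 -195.11   78.59]
scene hC [681.25 108.85  15.73]
scene rack [472.54  72.92   9.17]
scene table z -0.29753201271461194
side can [634.39  68.27  76.65]
side jar [637.16 -17.45  77.48]
side bot [631.83 -83.65  72.81]
side tin [ 635.8  -159.16   66.02]
side hC [656.59 106.38  -0.88]
side rack [479.43 107.46   7.25]
side table z -0.7213770711062466
```

View pics/ortho1.png

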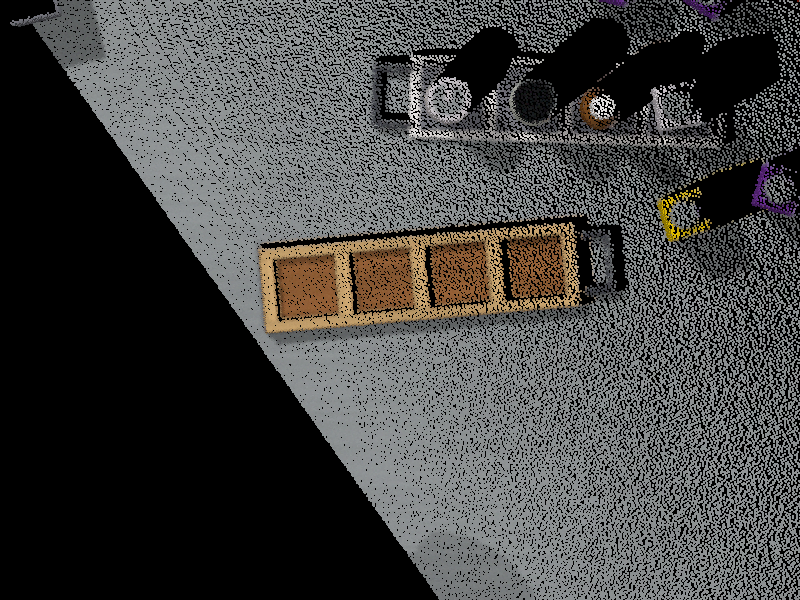

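View pics/ortho0.png

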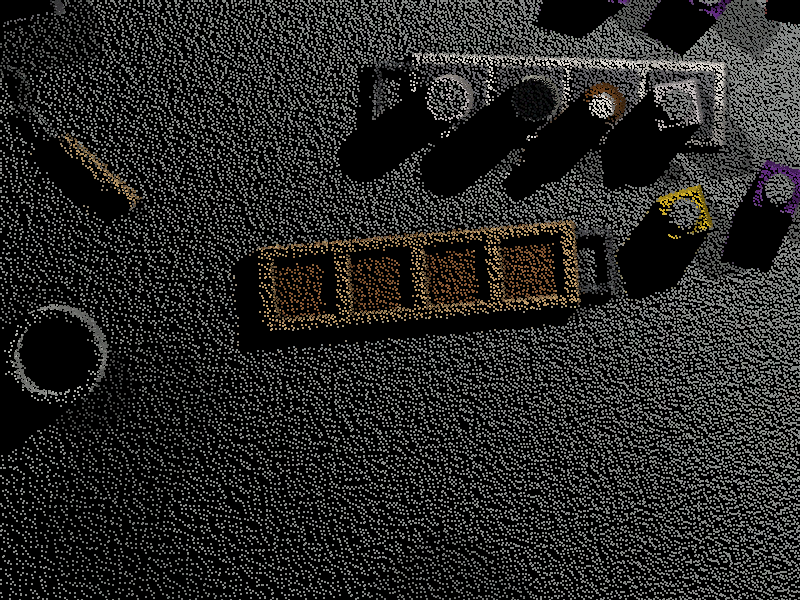

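The ortho views (1 px = 1 mm) agree: the can is at (449,97), jar (534,100), bottle (602,105) and tin (678,102). The rack lies at (420,277) with its handle at the right (600,262). Now the precise fits.

```bash
cat > f.py <<'E'
from h import *
from scipy.optimize import least_squares
A=[cloud(n,np.load(n+"0.npy"))[0].reshape(-1,3) for n in("scene","side")]
A=[a[np.isfinite(a[:,0])] for a in A]
def near(a,c,r,z0,z1): return a[(np.hypot(*(a[:,:2]-c).T)<r)&(a[:,2]>z0)&(a[:,2]<z1)]
for k,c,r,z0,z1,H in [("can",(652,50),23,30,77,82),("jar",(650,-33),24,30,72,98),("bot",(645,-102),22,30,70,106)]:
    for nm,a in(("scene",A[0]),("side",A[1]),("both",np.vstack(A))):
        s=near(a,c,34,z0,z1)
        g=least_squares(lambda q:np.hypot(s[:,0]-q[0],s[:,1]-q[1])-r,c,loss="soft_l1")
        t=near(a,g.x,35,z1,130); print(k,nm,g.x,"rms",np.sqrt(np.mean(g.fun**2)),"top",np.percentile(t[:,2],97),"exp",H,len(s))
def rect(pts):
    (c,wh,an)=cv2.minAreaRect(pts.astype(np.float32)); return np.array(c),wh,an
def sd(q,p,hx,hy):
    c,s=np.cos(q[2]),np.sin(q[2]);d=p-q[:2];l=np.abs(np.c_[d@[c,s],d@[-s,c]])-[hx,hy]
    return np.where((l>0).any(1),np.hypot(*np.maximum(l,0).T),l.max(1))
for nm,a in(("scene",A[0]),("side",A[1]),("both",np.vstack(A))):
    s=near(a,(648,-178),36,30,76)
    s=s[s[:,2]<80]; sw=s[s[:,2]<78]
    # side walls only : below 76
    g=least_squares(lambda q:sd(q,sw[:,:2],22,22),(648,-178,0.1),loss="soft_l1");print("tin",nm,g.x,"rms",np.sqrt(np.mean(g.fun**2)),len(sw))
    t=near(a,g.x[:2],30,70,110);print("  tin top",np.percentile(t[:,2],[50,97]),"rect",rect(t[t[:,2]>79][:,:2]))
    # rack: top rim
    m=(a[:,2]>16)&(a[:,2]<24)&(a[:,0]>405)&(a[:,0]<545)&(a[:,1]>-95)&(a[:,1]<260)
    s=a[m]; o=rect(s[:,:2]);print("rack",nm,o,"z",np.median(s[:,2]))
    g=least_squares(lambda q:np.maximum(sd(q,s[:,:2],42,158),0),(473,80,0.06));
    # rim coverage template: maximise points in rim & not in pockets
    f=a[(a[:,2]>5)&(a[:,2]<11)&(a[:,0]>405)&(a[:,0]<545)&(a[:,1]>-75)&(a[:,1]<250)]
    print("  floor z",np.median(f[:,2]))
E
python3 f.py
```

```text
can scene [651.28  52.47] rms 1.0047384196218356 top 83.82789947037514 exp 82 310
can side [650.98  51.39] rms 0.618438197679528 top 83.55201129639035 exp 82 330
can both [651.13  51.88] rms 0.9106305212511453 top 83.74605942639857 exp 82 640
jar scene [649.84 -33.  ] rms 0.9371259742931819 top 99.3151707536283 exp 98 292
jar side [650.27 -34.7 ] rms 0.7320000199710578 top 98.85550149264009 exp 98 279
jar both [650.06 -33.88] rms 1.1023430138292454 top 99.00894383447515 exp 98 571
bot scene [ 643.85 -101.14] rms 0.8187011814367664 top 106.3064918536044 exp 106 267
bot side [ 644.27 -102.89] rms 0.78888744970023 top 106.33911537068555 exp 106 244
bot both [ 643.98 -102.05] rms 1.0587360561839805 top 106.32458667167852 exp 106 511
tin scene [ 645.05 -176.39    0.16] rms 0.6150591259394331 436
  tin top [81.97 90.8 ] rect (array([ 645.51, -177.  ]), (45.44699478149414, 45.589359283447266), 7.155002117156982)
rack scene (array([474.32,  73.23]), (87.82170104980469, 338.7961120605469), 4.687897682189941) z 19.600428336945583
  floor z 7.8984461038421045
tin side [ 645.4  -177.8     0.16] rms 0.8958197009560054 339
  tin top [81.54 90.65] rect (array([ 644.66, -176.36]), (44.154380798339844, 44.78864288330078), 10.038722038269043)
rack side (array([473.45,  77.  ]), (84.85059356689453, 324.1190185546875), 4.981878757476807) z 19.146128111305018
  floor z 7.338980585457875
tin both [ 645.2  -177.05    0.16] rms 0.9470198919499472 775
  tin top [81.77 90.72] rect (array([ 645.52, -176.63]), (45.6225700378418, 45.92302322387695), 7.779055595397949)
rack both (array([474.32,  73.23]), (87.82170104980469, 338.7961120605469), 4.687897682189941) z 19.244014434642054
  floor z 7.477728185558476
```

```bash
cat > r.py <<'E'
from h import *
from scipy.optimize import least_squares,minimize
for n in("scene","side"):
    P=cloud(n,np.load(n+"0.npy"))[0].reshape(-1,3);h=cv2.cvtColor(cv2.imread(f"pics/{n}0.png"),cv2.COLOR_BGR2HSV).reshape(-1,3)
    ok=np.isfinite(P[:,0])&(P[:,0]>400)&(P[:,0]<550)&(P[:,1]>-100)&(P[:,1]<260)&(h[:,1]>70)&(h[:,0]<25)&(P[:,2]>4)
    a=P[ok]
    rim=a[a[:,2]>17.5][:,:2]; fl=a[a[:,2]<11.0][:,:2]
    def loc(q,p):
        c,s=np.cos(q[2]),np.sin(q[2]);d=p-q[:2];return np.c_[d@[c,s],d@[-s,c]]
    def pock(l): # signed dist to nearest pocket
        m=np.min([np.maximum(abs(l[:,0]),abs(l[:,1]-y))-31 for y in(-114,-38,38,114)],0);return m
    def out(l): return np.max(abs(l)-[42,158],1)
    def cost(q):
        l=loc(q,rim);m=loc(q,fl)
        return np.r_[np.maximum(0,out(l)),np.maximum(0,-pock(l)),np.maximum(0,pock(m))]
    g=least_squares(cost,(474,80,.085),loss="soft_l1")
    print(n,g.x[:2],"yaw",round(g.x[2],4),"rms",np.sqrt(np.mean(g.fun**2)),len(rim),len(fl))
    print(cv2.minAreaRect(rim.astype(np.float32)))
    c,s=np.cos(g.x[2]),np.sin(g.x[2])
    for y in(-114,-38,38,114): print("  pocket",y,g.x[:2]+y*np.array([-s,c]))
E
python3 r.py; python3 -c "from rig import *;print(tip_reach() if callable(tip_reach) else tip_reach)"; python3 -m handwheel '[0,0,0,0,0,1,1, 0,0,0,0,0,1,1, 0,0,0,0,0,1,1, 0,0,0,0,0,1,1, 0,0,0,0,0,1,1, 0,0,0,0,0,1,1, 0,0,0,0,0,1,1, 0,0,0,0,0,1,1, 0,0,0,0,0,1,1, 0,0,0,0,0,1,1, 0,0,0,0,0,1,1, 0,0,0,0,0,1,1, 0,0,0,0,0,1,1, 0,0,0,0,0,0.2,1]' 40
```

```text
scene [476.18  81.35] yaw 0.0873 rms 2.2220961124228444 1067 1202
((474.4256896972656, 81.63990783691406), (86.00991821289062, 319.0323181152344), 4.83701229095459)
  pocket -114 [486.12 -32.22]
  pocket -38 [479.5   43.49]
  pocket 38 [472.87 119.2 ]
  pocket 114 [466.24 194.91]
side [472.43  80.66] yaw 0.0866 rms 1.3248840695066255 2980 4009
((472.9319763183594, 80.49593353271484), (84.46126556396484, 317.05963134765625), 4.954910755157471)
  pocket -114 [482.29 -32.91]
  pocket -38 [475.71  42.8 ]
  pocket 38 [469.14 118.52]
  pocket 114 [462.56 194.23]
11.0
time: 1.5
tool_pos: [194.2, 540.9, 241.8]
tcp_rot: [0.645, 0.764, -0.001, 0.0]
wrist_force: [0.9, 0.1, -0.9]
width: 85.7
grasp_force: 0.0
```

```bash
cat >> h.py <<'E'
def go(*ts):
    "units (x,y,z) tool axes, successive targets; prints yaw of tool y"
    s=get_state();r=R.from_quat(s["tcp_rot"]);p=s["tool_pos"];m=r.as_matrix()
    print("pos",p,"yaw",round(np.arctan2(m[1,1],m[0,1]),4),"tilt",m[:2,2],"width",round(s["width"],1),"F",s["wrist_force"],"grip",round(s["grasp_force"],1),"t",s["time"])
    # ideal level tool after removing nothing
    for t in ts: t=np.array(t,float);print("to",t,"units",m.T@(t-p)/30);p=t
E
python3 -m handwheel '[0,0,0,0,0,1,1]'; python3 -c "
from h import *
go((651.1,51.9,200),(651.1,51.9,100),(651.1,51.9,47))"
```

```text
time: 1.6
tool_pos: [194.2, 541.0, 241.9]
tcp_rot: [0.675, 0.738, -0.0, 0.0]
wrist_force: [-0.1, -0.5, 0.7]
width: 85.0
grasp_force: 0.0
pos [194.23 540.95 241.91] yaw 0.089 tilt [-0. -0.] width 85.0 F [-0.05 -0.47  0.7 ] grip 0.0 t 1.6
to [651.1  51.9 200. ] units [-17.59  13.72   1.4 ]
to [651.1  51.9 100. ] units [0.   0.   3.33]
to [651.1  51.9  47. ] units [0.   0.   1.77]
```

```bash
python3 -m handwheel '[-0.88,0.686,0.07,0,0,0,1, -0.88,0.686,0.07,0,0,0,1, -0.88,0.686,0.07,0,0,0,1, -0.88,0.686,0.07,0,0,0,1, -0.88,0.686,0.07,0,0,0,1, -0.88,0.686,0.07,0,0,0,1, -0.88,0.686,0.07,0,0,0,1, -0.88,0.686,0.07,0,0,0,1, -0.88,0.686,0.07,0,0,0,1, -0.88,0.686,0.07,0,0,0,1, -0.88,0.686,0.07,0,0,0,1, -0.88,0.686,0.07,0,0,0,1, -0.88,0.686,0.07,0,0,0,1, -0.88,0.686,0.07,0,0,0,1, -0.88,0.686,0.07,0,0,0,1, -0.88,0.686,0.07,0,0,0,1, -0.88,0.686,0.07,0,0,0,1, -0.88,0.686,0.07,0,0,0,1, -0.88,0.686,0.07,0,0,0,1, -0.88,0.686,0.07,0,0,0,1]' >/dev/null; python3 -m handwheel '[0,0,0,0,0,0,1, 0,0,0,0,0,0,1]'>/dev/null
python3 -c "
from h import *
go((651.1,51.9,200),(651.1,51.9,110),(651.1,51.9,47))
P,p=cloud('wrist'); cv2.imwrite('pics/w1.png',p[:,:,::-1])
q=P.reshape(-1,3);t=q[np.isfinite(q[:,0])&(q[:,2]>20)]
from scipy.optimize import least_squares
for k,c,r,z0,z1 in [('can',(651,52),23,25,79),('jar',(650,-34),24,30,72)]:
    s=t[(np.hypot(*(t[:,:2]-c).T)<34)&(t[:,2]>z0)&(t[:,2]<z1)]
    print(k,len(s)); 
    if len(s)>20: g=least_squares(lambda v:np.hypot(s[:,0]-v[0],s[:,1]-v[1])-r,c,loss='soft_l1');print(g.x,np.sqrt(np.mean(g.fun**2)))
    s=t[(np.hypot(*(t[:,:2]-c).T)<34)&(t[:,2]>z1)]
    if len(s)>20: print('top rect',cv2.minEnclosingCircle(s[:,:2].astype(np.float32)),np.median(s[:,2]))
"
```

```text
pos [651.63  51.83 199.5 ] yaw 0.0896 tilt [-0.  0.] width 85.3 F [-0.61 -0.6   0.25] grip 0.0 t 3.8
to [651.1  51.9 200. ] units [ 0.   -0.02 -0.02]
to [651.1  51.9 110. ] units [-0.  0.  3.]
to [651.1  51.9  47. ] units [-0.   0.   2.1]
can 510
[649.74  52.95] 0.2970112397520576
top rect ((650.2403564453125, 60.73843765258789), 30.777742385864258) 269.96157086645024
jar 996
[648.79 -33.22] 0.2814683557402479
top rect ((648.6460571289062, -31.617185592651367), 23.572505950927734) 97.85993877823898
```

View pics/w1.png

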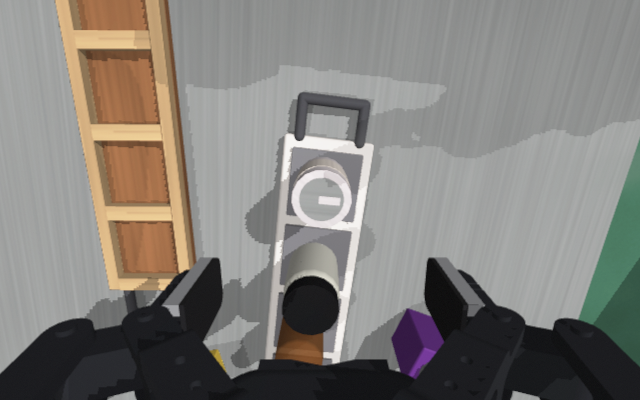

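The wrist view shows the can at (320,198) under the open fingers, the jar at (312,290), and a purple look-alike at (415,345) on the far side. Wrist and scene fits agree within 2 mm. I'll check the purple boxes' clearance.

```bash
python3 -c "
from h import *
for n in('scene','side'):
    P=cloud(n,np.load(n+'0.npy'))[0].reshape(-1,3);h=cv2.cvtColor(cv2.imread(f'pics/{n}0.png'),cv2.COLOR_BGR2HSV).reshape(-1,3)
    for nm,lo,hi in(('purple',120,160),('yellow',20,32)):
        m=(h[:,0]>lo)&(h[:,0]<hi)&(h[:,1]>120)&np.isfinite(P[:,0])&(P[:,2]>15)&(P[:,2]<90)&(P[:,0]<900)
        q=P[m]
        from scipy.cluster.hierarchy import fclusterdata
        l=fclusterdata(q,20,criterion='distance',method='single')
        for i in set(l):
            s=q[l==i]
            if len(s)>30: print(n,nm,s.min(0),s.max(0))
"
python3 -m handwheel '[0.02,-0.04,0.8,0,0,0,1, 0,0,0.8,0,0,0,1, 0,0,0.8,0,0,0,1, 0,0,0.8,0,0,0,1, 0,0,0.8,0,0,0,1, 0,0,0.6,0,0,0,1, 0,0,0.3,0,0,0,1, 0,0,0.2,0,0,0,1, 0,0,0,0,0,0,1]'
```

```text
scene purple [ 537.32 -305.83   15.09] [ 589.39 -253.97   67.64]
scene purple [ 747.51 -138.73   15.03] [799.13 -87.64  68.26]
scene purple [ 732.7  -239.65   15.08] [ 790.07 -183.09   67.95]
scene yellow [ 512.11 -211.35   15.41] [ 565.06 -156.69   74.85]
side purple [ 535.69 -293.49   15.02] [ 585.39 -251.61   67.64]
side purple [ 744.95 -126.13   15.19] [795.01 -84.99  67.83]
side purple [ 730.8  -220.47   15.34] [ 784.26 -179.76   67.24]
side yellow [ 509.21 -208.51   15.08] [ 560.85 -157.12   73.65]
time: 4.75
tool_pos: [650.0, 53.4, 47.2]
tcp_rot: [0.674, 0.739, -0.0, -0.0]
wrist_force: [-0.2, -0.1, 0.6]
width: 85.2
grasp_force: 0.0
```

```bash
python3 -m handwheel '[0,0,0,0,0,0,-1, 0,0,0,0,0,0,-1, 0,0,0,0,0,0,-1, 0,0,0,0,0,0,-1, 0,0,0,0,0,0,-1, 0,0,0,0,0,0,-1, 0,0,0,0,0,0,-1, 0,0,0,0,0,0,-1]' 40
```

```text
time: 5.55
tool_pos: [651.3, 52.8, 48.5]
tcp_rot: [0.675, 0.738, 0.001, 0.001]
wrist_force: [-1.1, -0.1, 6.0]
width: 45.3
grasp_force: 41.3
```

```bash
python3 -m handwheel '[0,0,-0.2,0,0,0,-1, 0,0,-0.5,0,0,0,-1, 0,0,-0.9,0,0,0,-1, 0,0,-0.9,0,0,0,-1, 0,0,0,0,0,0,-1, 0,0,0,0,0,0,-1]'; python3 -c "
from h import *
go((483.3,-32.5,122.5))"
```

```text
time: 6.15
tool_pos: [650.8, 52.8, 122.2]
tcp_rot: [0.675, 0.738, 0.0, 0.0]
wrist_force: [-0.3, -0.7, -1.7]
width: 45.0
grasp_force: 41.3
pos [650.76  52.78 122.25] yaw 0.0899 tilt [0. 0.] width 45.0 F [-0.33 -0.66 -1.65] grip 41.3 t 6.15
to [483.3 -32.5 122.5] units [-2.33 -5.81 -0.01]
```

```bash
python3 -m handwheel '[-0.15,-0.36,0,0,0,0,-1, -0.29,-0.727,0,0,0,0,-1, -0.29,-0.727,0,0,0,0,-1, -0.29,-0.727,0,0,0,0,-1, -0.29,-0.727,0,0,0,0,-1, -0.29,-0.727,0,0,0,0,-1, -0.29,-0.727,0,0,0,0,-1, -0.29,-0.727,0,0,0,0,-1, -0.15,-0.36,0,0,0,0,-1, 0,0,0.5,0,0,0,-1, 0,0,0.8,0,0,0,-1, 0,0,0.7,0,0,0,-1, 0,0,0.2,0,0,0,-1, 0,0,0,0,0,0,-1, 0,0,0,0,0,0,-1]'; python3 -c "
from h import *
go((483.3,-32.5,39.2))
p,d=grab_frame('side');cv2.imwrite('pics/s1.png',cv2.resize(p[200:320,270:430,::-1],(640,480)))"
```

```text
time: 7.65
tool_pos: [483.6, -32.4, 56.6]
tcp_rot: [0.675, 0.738, 0.0, 0.0]
wrist_force: [-0.6, -0.7, -1.7]
width: 45.0
grasp_force: 41.5
pos [483.62 -32.44  56.62] yaw 0.0901 tilt [0. 0.] width 45.0 F [-0.58 -0.75 -1.69] grip 41.5 t 7.65
to [483.3 -32.5  39.2] units [-0.   -0.01  0.58]
```

View pics/s1.png

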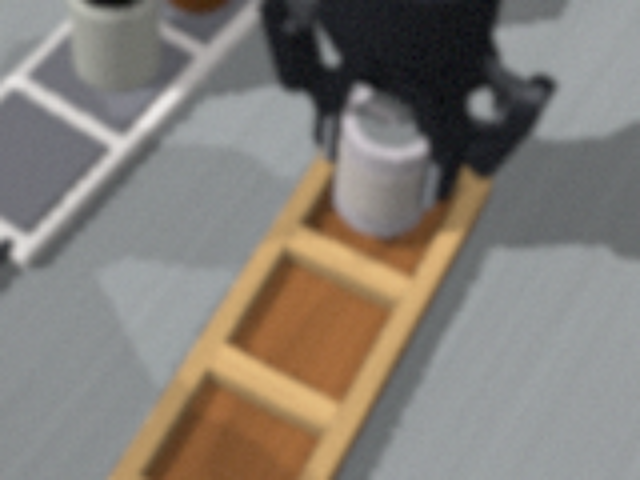

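The can hangs centred over the handle-end pocket (crop ≈385,170). I'll lower it slowly.

```bash
python3 -m handwheel '[0,0,0.15,0,0,0,-1, 0,0,0.15,0,0,0,-1, 0,0,0.1,0,0,0,-1, 0,0,0.05,0,0,0,-1, 0,0,0.04,0,0,0,-1, 0,0,0.03,0,0,0,-1, 0,0,0.02,0,0,0,-1, 0,0,0,0,0,0,-1]'; python3 -m handwheel '[0,0,0.02,0,0,0,-1, 0,0,0,0,0,0,-1]'
```

```text
time: 8.5
tool_pos: [483.2, -32.4, 40.5]
tcp_rot: [0.675, 0.738, 0.0, 0.0]
wrist_force: [-1.4, 0.4, 2.6]
width: 45.2
grasp_force: 41.9
time: 8.7
tool_pos: [483.2, -32.5, 40.4]
tcp_rot: [0.675, 0.738, 0.0, 0.0]
wrist_force: [-4.1, 0.1, 9.1]
width: 45.1
grasp_force: 42.5
```

```bash
python3 -m handwheel '[0,0,0,0,0,0,0.1, 0,0,0,0,0,0,0.2, 0,0,0,0,0,0,0.4, 0,0,0,0,0,0,0.7, 0,0,-0.3,0,0,0,1, 0,0,-0.8,0,0,0,1, 0,0,-0.9,0,0,0,1, 0,0,-0.9,0,0,0,1, 0,0,-0.4,0,0,0,1, 0,0,0,0,0,0,1, 0,0,0,0,0,0,1]'; python3 -c "
from h import *
from scipy.optimize import least_squares
P,p=cloud('side');cv2.imwrite('pics/s2.png',p[:,:,::-1]);t=P[np.isfinite(P[...,0])]
for n,c,r in(('can',(483,-32),23),('jar',(649.5,-33.5),24)):
    s=t[(np.hypot(*(t[:,:2]-c).T)<32)&(t[:,2]>24)&(t[:,2]<70)];g=least_squares(lambda v:np.hypot(s[:,0]-v[0],s[:,1]-v[1])-r,c,loss='soft_l1')
    k=t[(np.hypot(*(t[:,:2]-c).T)<30)&(t[:,2]<110)];print(n,g.x,np.sqrt(np.mean(g.fun**2)),len(s),'top',np.percentile(k[:,2],97))
go((649.5,-33.6,142),(649.5,-33.6,47))"
```

```text
time: 9.8
tool_pos: [483.3, -32.4, 138.6]
tcp_rot: [0.675, 0.738, 0.0, 0.0]
wrist_force: [-0.7, -0.2, -1.0]
width: 85.5
grasp_force: 0.0
can [484.46 -33.79] 0.6174300894011208 325 top 74.81707756017187
jar [650.36 -34.72] 0.7127202651321841 303 top 98.6951454272907
pos [482.72 -32.36 137.93] yaw 0.09 tilt [-0.  0.] width 85.6 F [-0.22 -0.47  0.15] grip 0.0 t 9.85
to [649.5 -33.6 142. ] units [-0.54  5.53 -0.14]
to [649.5 -33.6  47. ] units [-0.    0.    3.17]
```

```bash
python3 -m handwheel '[-0.04,0.35,0,0,0,0,1, -0.07,0.69,0,0,0,0,1, -0.07,0.69,0,0,0,0,1, -0.07,0.69,0,0,0,0,1, -0.07,0.69,0,0,0,0,1, -0.07,0.69,0,0,0,0,1, -0.07,0.69,0,0,0,0,1, -0.07,0.69,0,0,0,0,1, -0.04,0.35,0,0,0,0,1, 0,0,0.3,0,0,0,1, 0,0,0.8,0,0,0,1, 0,0,0.8,0,0,0,1, 0,0,0.8,0,0,0,1, 0,0,0.34,0,0,0,1, 0,0,0,0,0,0,1, 0,0,0,0,0,0,1]'; python3 -m handwheel '[0,0,0,0,0,0,-1, 0,0,0,0,0,0,-1, 0,0,0,0,0,0,-1, 0,0,0,0,0,0,-1, 0,0,0,0,0,0,-1, 0,0,0,0,0,0,-1, 0,0,0,0,0,0,-1, 0,0,0,0,0,0,-1]' 40
```

```text
time: 11.45
tool_pos: [650.0, -34.6, 47.6]
tcp_rot: [0.675, 0.738, 0.0, 0.0]
wrist_force: [0.7, -0.3, 0.2]
width: 85.6
grasp_force: 0.0
time: 12.25
tool_pos: [650.7, -34.7, 48.8]
tcp_rot: [0.675, 0.738, 0.0, 0.001]
wrist_force: [-1.1, 0.9, 5.6]
width: 47.4
grasp_force: 40.4
```

```bash
python3 -m handwheel '[0,0,-0.2,0,0,0,-1, 0,0,-0.5,0,0,0,-1, 0,0,-0.9,0,0,0,-1, 0,0,-0.9,0,0,0,-1, 0,0,0,0,0,0,-1, 0.19,-0.345,0,0,0,0,-1, 0.387,-0.69,0,0,0,0,-1, 0.387,-0.69,0,0,0,0,-1, 0.387,-0.69,0,0,0,0,-1, 0.387,-0.69,0,0,0,0,-1, 0.387,-0.69,0,0,0,0,-1, 0.387,-0.69,0,0,0,0,-1, 0.387,-0.69,0,0,0,0,-1, 0.19,-0.345,0,0,0,0,-1, 0,0,0.5,0,0,0,-1, 0,0,0.8,0,0,0,-1, 0,0,0.7,0,0,0,-1, 0,0,0.2,0,0,0,-1, 0,0,0,0,0,0,-1, 0,0,0,0,0,0,-1]'; python3 -c "
from h import *
go((476.8,43.1,39.2))"
```

```text
time: 14.25
tool_pos: [477.3, 42.7, 56.7]
tcp_rot: [0.675, 0.738, 0.0, 0.0]
wrist_force: [0.5, 0.9, -2.4]
width: 47.3
grasp_force: 40.7
pos [477.33  42.74  56.73] yaw 0.0899 tilt [0. 0.] width 47.3 F [ 0.54  0.93 -2.37] grip 40.7 t 14.25
to [476.8  43.1  39.2] units [ 0.01 -0.02  0.58]
```

```bash
python3 -m handwheel '[0,0,0.15,0,0,0,-1, 0,0,0.15,0,0,0,-1, 0,0,0.1,0,0,0,-1, 0,0,0.05,0,0,0,-1, 0,0,0.04,0,0,0,-1, 0,0,0.03,0,0,0,-1, 0,0,0.02,0,0,0,-1, 0,0,0,0,0,0,-1]'
```

```text
time: 15.05
tool_pos: [476.8, 42.9, 40.7]
tcp_rot: [0.675, 0.738, 0.0, 0.0]
wrist_force: [-2.7, 0.3, 5.2]
width: 47.4
grasp_force: 41.5
```

```bash
python3 -m handwheel '[0,0,0,0,0,0,0.1, 0,0,0,0,0,0,0.2, 0,0,0,0,0,0,0.4, 0,0,0,0,0,0,0.7, 0,0,-0.3,0,0,0,1, 0,0,-0.8,0,0,0,1, 0,0,-0.9,0,0,0,1, 0,0,-0.9,0,0,0,1, 0,0,-0.5,0,0,0,1, 0,0,0,0,0,0,1, 0,0,0,0,0,0,1]'; python3 -c "
from h import *
from scipy.optimize import least_squares
P,p=cloud('side');cv2.imwrite('pics/s3.png',p[:,:,::-1]);t=P[np.isfinite(P[...,0])]
for n,c,r in(('can',(483,-32),23),('jar',(477,43),24),('bot',(644,-102),22)):
    s=t[(np.hypot(*(t[:,:2]-c).T)<32)&(t[:,2]>24)&(t[:,2]<65)];g=least_squares(lambda v:np.hypot(s[:,0]-v[0],s[:,1]-v[1])-r,c,loss='soft_l1')
    k=t[(np.hypot(*(t[:,:2]-c).T)<30)&(t[:,2]<120)];print(n,g.x,np.sqrt(np.mean(g.fun**2)),len(s),'top',np.percentile(k[:,2],97))
go((643.5,-101.8,140),(643.5,-101.8,50))"
```

```text
time: 16.15
tool_pos: [477.0, 42.8, 142.3]
tcp_rot: [0.675, 0.738, 0.0, 0.0]
wrist_force: [0.3, -0.1, 0.2]
width: 85.8
grasp_force: 0.0
can [484.5  -33.72] 0.6392971513043432 219 top 74.98815190839713
jar [478.1   42.91] 0.5035281521478844 286 top 90.76817591685928
bot [ 644.28 -102.77] 0.4958313729822678 42 top 106.24924442769571
pos [476.24  42.84 141.49] yaw 0.09 tilt [-0.  0.] width 85.4 F [-0.83 -0.53 -0.94] grip 0.0 t 16.2
to [ 643.5 -101.8  140. ] units [-5.3   5.12  0.04]
to [ 643.5 -101.8   50. ] units [-0.  0.  3.]
```

```bash
python3 -m handwheel '[-0.33,0.32,0,0,0,0,1, -0.662,0.638,0,0,0,0,1, -0.662,0.638,0,0,0,0,1, -0.662,0.638,0,0,0,0,1, -0.662,0.638,0,0,0,0,1, -0.662,0.638,0,0,0,0,1, -0.662,0.638,0,0,0,0,1, -0.662,0.638,0,0,0,0,1, -0.33,0.32,0,0,0,0,1, 0,0,0.3,0,0,0,1, 0,0,0.8,0,0,0,1, 0,0,0.8,0,0,0,1, 0,0,0.8,0,0,0,1, 0,0,0.35,0,0,0,1, 0,0,0,0,0,0,1, 0,0,0,0,0,0,1]'; python3 -m handwheel '[0,0,0,0,0,0,-1, 0,0,0,0,0,0,-1, 0,0,0,0,0,0,-1, 0,0,0,0,0,0,-1, 0,0,0,0,0,0,-1, 0,0,0,0,0,0,-1, 0,0,0,0,0,0,-1, 0,0,0,0,0,0,-1]' 40; python3 -c "
from h import *
go((643.5,-101.8,125),(470.2,118.8,125))"
```

```text
time: 17.8
tool_pos: [643.5, -101.5, 50.8]
tcp_rot: [0.675, 0.738, 0.0, -0.0]
wrist_force: [-0.0, 0.2, -0.7]
width: 84.9
grasp_force: 0.0
time: 18.6
tool_pos: [644.3, -101.8, 51.9]
tcp_rot: [0.675, 0.738, 0.0, 0.001]
wrist_force: [-0.4, -0.6, 6.8]
width: 43.0
grasp_force: 41.3
pos [ 644.29 -101.81   51.9 ] yaw 0.09 tilt [ 0. -0.] width 43.0 F [-0.41 -0.6   6.79] grip 41.3 t 18.6
to [ 643.5 -101.8  125. ] units [ 0.   -0.02 -2.44]
to [470.2 118.8 125. ] units [ 7.84 -5.09 -0.02]
```

```bash
python3 -m handwheel '[0,0,-0.2,0,0,0,-1, 0,0,-0.5,0,0,0,-1, 0,0,-0.9,0,0,0,-1, 0,0,-0.9,0,0,0,-1, 0,0,-0.3,0,0,0,-1, 0.392,-0.255,0,0,0,0,-1, 0.784,-0.509,0,0,0,0,-1, 0.784,-0.509,0,0,0,0,-1, 0.784,-0.509,0,0,0,0,-1, 0.784,-0.509,0,0,0,0,-1, 0.784,-0.509,0,0,0,0,-1, 0.784,-0.509,0,0,0,0,-1, 0.784,-0.509,0,0,0,0,-1, 0.784,-0.509,0,0,0,0,-1, 0.784,-0.509,0,0,0,0,-1, 0.392,-0.255,0,0,0,0,-1, 0,0,0,0,0,0,-1, 0,0,0.5,0,0,0,-1, 0,0,0.8,0,0,0,-1, 0,0,0.6,0,0,0,-1]'>/dev/null;  python3 -m handwheel '[0,0,0.4,0,0,0,-1, 0,0,0.2,0,0,0,-1, 0,0,0,0,0,0,-1, 0,0,0,0,0,0,-1]'; python3 -c "
from h import *
go((470.2,118.8,42.4))"
```

```text
time: 21.0
tool_pos: [471.1, 118.6, 60.0]
tcp_rot: [0.675, 0.738, 0.0, 0.0]
wrist_force: [-0.4, 0.8, -2.7]
width: 43.1
grasp_force: 41.2
pos [471.07 118.62  59.96] yaw 0.0894 tilt [ 0. -0.] width 43.1 F [-0.36  0.79 -2.65] grip 41.2 t 21.0
to [470.2 118.8  42.4] units [ 0.01 -0.03  0.59]
```

```bash
python3 -m handwheel '[0,-0.03,0.15,0,0,0,-1, 0,0,0.15,0,0,0,-1, 0,0,0.1,0,0,0,-1, 0,0,0.05,0,0,0,-1, 0,0,0.04,0,0,0,-1, 0,0,0.03,0,0,0,-1, 0,0,0.02,0,0,0,-1, 0,0,0,0,0,0,-1]'
```

```text
time: 21.8
tool_pos: [469.4, 118.9, 43.9]
tcp_rot: [0.675, 0.738, 0.0, 0.0]
wrist_force: [-1.7, -1.2, 5.6]
width: 43.0
grasp_force: 41.6
```

```bash
python3 -m handwheel '[0,0,0,0,0,0,0.1, 0,0,0,0,0,0,0.2, 0,0,0,0,0,0,0.4, 0,0,0,0,0,0,0.7, 0,0,-0.3,0,0,0,1, 0,0,-0.8,0,0,0,1, 0,0,-0.9,0,0,0,1, 0,0,-0.9,0,0,0,1, 0,0,-0.5,0,0,0,1, 0,0,0,0,0,0,1, 0,0,0,0,0,0,1]'; python3 -c "
from h import *
p,d=grab_frame('scene');cv2.imwrite('pics/c4.png',cv2.resize(p[120:320,200:420,::-1],(770,600*770//660*0+700))[:600])
cv2.imwrite('pics/c4.png',cv2.resize(p[120:290,200:420,::-1],(770,595)))
go((645.3,-177,145),(644.5,-176.3,46))"
```

```text
time: 22.9
tool_pos: [469.6, 118.9, 145.5]
tcp_rot: [0.675, 0.738, 0.0, 0.0]
wrist_force: [0.6, -0.7, -0.2]
width: 85.2
grasp_force: 0.0
pos [468.88 118.8  144.81] yaw 0.09 tilt [-0.  0.] width 85.0 F [-0.31 -0.04 -0.24] grip 0.0 t 22.95
to [ 645.3 -177.   145. ] units [-10.35   4.97  -0.01]
to [ 644.5 -176.3   46. ] units [ 0.03 -0.02  3.3 ]
```

View pics/c4.png

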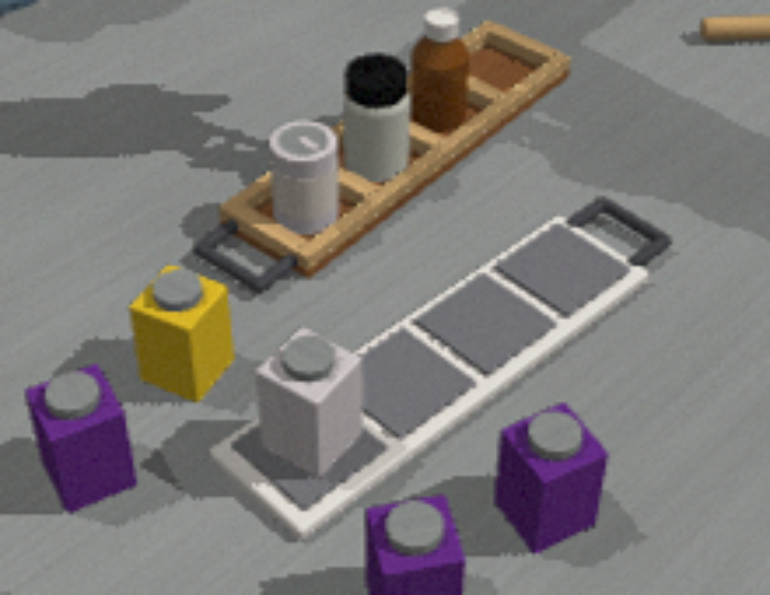

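The crop shows the can, jar and bottle standing in pockets 1–3 counted from the rack handle. The plain bright tin (310,400) on the carrier's last plate is the one meant: the yellow box (182,330) and the purple ones (80,440), (415,550), (552,475) are the wrong colour and stand on the table.

```bash
python3 -m handwheel '[-0.43,0.207,0,0,0,0,1, -0.8625,0.414,0,0,0,0,1, -0.8625,0.414,0,0,0,0,1, -0.8625,0.414,0,0,0,0,1, -0.8625,0.414,0,0,0,0,1, -0.8625,0.414,0,0,0,0,1, -0.8625,0.414,0,0,0,0,1, -0.8625,0.414,0,0,0,0,1, -0.8625,0.414,0,0,0,0,1, -0.8625,0.414,0,0,0,0,1, -0.8625,0.414,0,0,0,0,1, -0.8625,0.414,0,0,0,0,1, -0.43,0.207,0,0,0,0,1, 0,0,0,0,0,-0.87,1, 0,0,0,0,0,0,1, 0,0,0,0,0,0,1]'>/dev/null; python3 -c "
from h import *
P,p=cloud('wrist');t=P.reshape(-1,3);t=t[np.isfinite(t[:,0])]
k=t[(np.hypot(*(t[:,:2]-(645,-177)).T)<36)]
top=k[(k[:,2]>78)&(k[:,2]<86)];print('body top',len(top),np.median(top[:,2]),cv2.minAreaRect(top[:,:2].astype(np.float32)))
cap=k[(k[:,2]>87)&(k[:,2]<93)];print('cap',len(cap),cv2.minEnclosingCircle(cap[:,:2].astype(np.float32)))
go((645,-176.6,46))"
```

```text
body top 3074 81.98708048932434 ((643.7723999023438, -175.94830322265625), (44.09231948852539, 44.123836517333984), 9.41636848449707)
cap 1968 ((643.8612060546875, -176.01194763183594), 14.98459529876709)
pos [ 645.17 -177.06  144.5 ] yaw 0.1584 tilt [-0.  0.] width 85.1 F [ 0.33 -0.22 -0.19] grip 0.0 t 24.6
to [ 645.  -176.6   46. ] units [0.01 0.   3.28]
```

```bash
python3 -m handwheel '[0.03,-0.02,0.3,0,0,-0.05,1, 0,0,0.8,0,0,0,1, 0,0,0.8,0,0,0,1, 0,0,0.8,0,0,0,1, 0,0,0.4,0,0,0,1, 0,0,0.15,0,0,0,1, 0,0,0,0,0,0,1]'; python3 -m handwheel '[0,0,0,0,0,0,-1, 0,0,0,0,0,0,-1, 0,0,0,0,0,0,-1, 0,0,0,0,0,0,-1, 0,0,0,0,0,0,-1, 0,0,0,0,0,0,-1, 0,0,0,0,0,0,-1, 0,0,0,0,0,0,-1]' 40; python3 -m handwheel '[0,0,-0.2,0,0,0,-1, 0,0,-0.5,0,0,0,-1, 0,0,-0.9,0,0,0,-1, 0,0,-0.9,0,0,0,-1, 0,0,-0.3,0,0,0,-1, 0,0,0,0,0,0.97,-1, 0,0,0,0,0,0,-1, 0,0,0,0,0,0,-1]'; python3 -c "
from h import *
go((463.7,194.6,130))"
```

```text
time: 25.3
tool_pos: [644.7, -175.8, 47.6]
tcp_rot: [0.647, 0.763, -0.0, -0.0]
wrist_force: [0.1, -1.0, -0.4]
width: 85.3
grasp_force: 0.0
time: 26.1
tool_pos: [645.8, -176.5, 49.1]
tcp_rot: [0.647, 0.762, 0.0, 0.001]
wrist_force: [0.4, -0.8, 5.5]
width: 43.8
grasp_force: 42.3
time: 26.9
tool_pos: [644.2, -175.8, 130.5]
tcp_rot: [0.675, 0.737, -0.0, -0.001]
wrist_force: [0.0, -0.7, -1.9]
width: 43.6
grasp_force: 41.7
pos [ 644.19 -175.78  130.54] yaw 0.0875 tilt [-0.  0.] width 43.6 F [ 0.   -0.75 -1.93] grip 41.7 t 26.9
to [463.7 194.6 130. ] units [12.82 -4.91  0.04]
```

```bash
python3 -m handwheel '[0.5,0,0,0,0,0,-1, 0.948,0,0,0,0,0,-1, 0.948,0,0,0,0,0,-1, 0.948,0,0,0,0,0,-1, 0.948,0,0,0,0,0,-1, 0.948,0,0,0,0,0,-1, 0.948,0,0,0,0,0,-1, 0.948,0,0,0,0,0,-1, 0.948,0,0,0,0,0,-1, 0.948,0,0,0,0,0,-1, 0.948,0,0,0,0,0,-1, 0.948,0,0,0,0,0,-1, 0.948,0,0,0,0,0,-1, 0.948,0,0,0,0,0,-1]'>/dev/null; python3 -m handwheel '[0,-0.455,0,0,0,0,-1, 0,-0.8,0,0,0,0,-1, 0,-0.8,0,0,0,0,-1, 0,-0.8,0,0,0,0,-1, 0,-0.8,0,0,0,0,-1, 0,-0.8,0,0,0,0,-1, 0,-0.455,0,0,0,0,-1, 0,0,0,0,0,0,-1, 0,0,0.5,0,0,0,-1, 0,0,0.8,0,0,0,-1, 0,0,0.6,0,0,0,-1, 0,0,0.4,0,0,0,-1, 0,0,0.2,0,0,0,-1, 0,0,0,0,0,0,-1, 0,0,0,0,0,0,-1]'; python3 -c "
from h import *
go((463.7,194.6,38.8))"
```

```text
time: 29.8
tool_pos: [466.0, 194.8, 57.5]
tcp_rot: [0.676, 0.737, 0.001, 0.0]
wrist_force: [0.5, 0.6, -1.7]
width: 44.0
grasp_force: 41.8
pos [465.95 194.79  57.49] yaw 0.0861 tilt [0. 0.] width 44.0 F [ 0.52  0.57 -1.66] grip 41.8 t 29.8
to [463.7 194.6  38.8] units [ 0.   -0.08  0.62]
```

```bash
python3 -m handwheel '[0,-0.07,0,0,0,0,-1, 0,0,0.15,0,0,0,-1, 0,0,0.15,0,0,0,-1, 0,0,0.1,0,0,0,-1, 0,0,0.05,0,0,0,-1, 0,0,0.04,0,0,0,-1, 0,0,0.03,0,0,0,-1, 0,0,0.02,0,0,0,-1, 0,0,0.02,0,0,0,-1, 0,0,0,0,0,0,-1]'
```

```text
time: 30.8
tool_pos: [463.1, 194.4, 41.1]
tcp_rot: [0.676, 0.737, 0.0, 0.0]
wrist_force: [-3.9, 0.0, 7.8]
width: 43.5
grasp_force: 42.8
```

```bash
python3 -m handwheel '[0,0,0,0,0,0,0.1, 0,0,0,0,0,0,0.2, 0,0,0,0,0,0,0.4, 0,0,0,0,0,0,0.7, 0,0,-0.3,0,0,0,1, 0,0,-0.8,0,0,0,1, 0,0,-0.9,0,0,0,1, 0,0,-0.9,0,0,0,1, 0,0,-0.9,0,0,0,1, 0,0,-0.9,0,0,0,1, 0,0,-0.9,0,0,0,1, 0,0,0,0,0,0,1, 0,0,0,0,0,0,1]'; python3 -c "
from h import *
P,p=cloud('side');t=P[np.isfinite(P[...,0])]
for n,c in(('can',(483,-32)),('jar',(477,43)),('bot',(470,119)),('tin',(464,194.5))):
    k=t[(np.hypot(*(t[:,:2]-c).T)<30)&(t[:,2]<120)];print(n,'top',np.percentile(k[:,2],97))
a=cv2.resize(p[180:400,230:430],(580,580*220//200))[:600];cv2.imwrite('pics/f1.png',a[:,:,::-1])"
```

```text
time: 32.1
tool_pos: [463.7, 194.5, 209.0]
tcp_rot: [0.676, 0.737, 0.001, 0.001]
wrist_force: [0.3, -0.4, -1.1]
width: 85.6
grasp_force: 0.0
can top 74.7780866569758
jar top 91.14796861948702
bot top 96.17620978143985
tin top 82.13779333764364
```

View pics/f1.png

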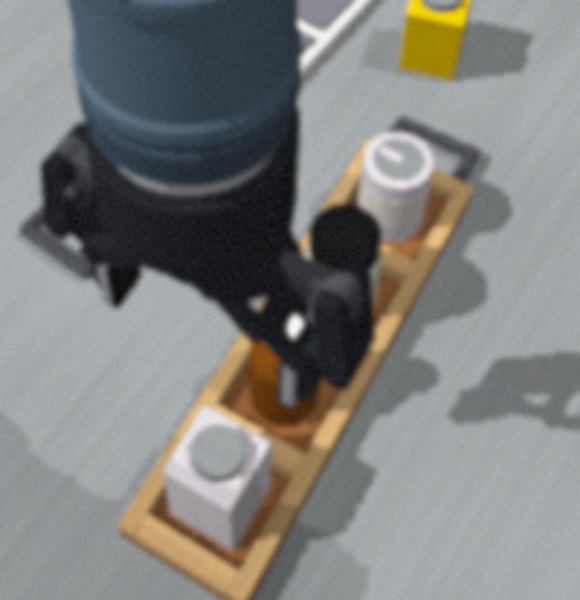

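The view shows the can (395,185) nearest the rack handle, then the jar (345,245), bottle (270,380) and tin (218,475). All stand upright inside their pockets at the expected heights, and the gripper is clear.

```bash
python3 -c "
from rig import *
print(sign_off())"
```

```text
the job is handed in; nothing more can be done
None
```

The can, jar, bottle and tin now stand upright in the rack pockets in that order from the rack's handle, matching their order from the carrier's handle, and I handed the job in at about 32 s.

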